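Clamp the circuit board with the swing bar and wing nut

ROBOT

A 7-joint arm with a two-finger parallel gripper is mounted at the origin on a cart in front of the work surface, level with it; the furniture and walls round the work are solid. World frame = base frame: x ahead of the robot, y to its left, z up, the work surface at z = 0. Lengths are in m, angles in rad, forces in N, time in s.
With the tool pointing down it reaches from about 0.4 to 0.85 m from the base axis. Payload 6.9 kg.
Tool frame: the origin (TCP) lies midway between the tips of the shut fingers; the grasp point (between the pads) lies behind it (ctrl.pinch_z is the z of the grasp point in the tool frame, in m); z points along the fingers, y is the line along which they close (so a half turn about z gives the same grasp; the last joint's range is limited). The gripper opens to 85 mm and grips with 20 to 120 N. Pads are 22 mm wide; open, the fingers measure 114 mm over their backs; the gripper's body (76 mm by 85 mm) begins 54 mm behind the grasp point. The pads swing forward as they close: fully open they stand 13 mm farther back than shut.
Start: joints at [1.343, 0.507, -0.238, 1.5, 0.126, 1.149, -0.155], TCP at [0.205, -0.591, 0.202] pointing down, gripper open.
Joint ranges: [-3.08, 3.08], [-0.24, 2.05], [-1.43, 1.35], [0, 2.5], [-1.52, 4.66], [0.17, 1.96], [-2.89, 2.89]. Speed limits (rad/s): [2.39, 2.39, 3.14, 3.14, 3.14, 3.14, 3.14].

INTERFACE

Orientations are given as a unit quaternion [w, x, y, z].
In Python, from station import ctrl, get_state, vision, ticket, models gives the robot as it stands. Calls block until the motion is done:
- ctrl.movep(position, orientation): joint-space move of the TCP to a pose.
- ctrl.movel(position, frame=None, max_speed=0.15): straight line of the TCP; frame=None keeps the orientation; max_speed is the mean speed in m/s.
- ctrl.set_joints(angles): joint-space move.
- ctrl.ungrasp() and ctrl.close_gripper(force=None): open the fingers fully, or close them until they stop; force is the grip in N (None keeps the last).
- ctrl.pause(seconds).
- ctrl.ik(position, orientation): joint angles nearest the present ones, or None.
- get_state(): the state.
- vision.grab_frame(name): name is "scene" or "top"; returns (picture, depth): 384x512x3 uint8, blue, green, red; 384x512 float32, m along the optical axis (not along the pixel's ray), 0 where there is no reading.
- vision.camera_info(name): a dict with "mtx" (3x3 intrinsics, pixels), "dist_coeffs" ([k1, k2, p1, p2, k3] as OpenCV has them; the pictures are not rectified), "R" (3x3) and "t" (3): a world point X has camera coordinates R X + t. Camera axes: x right, y down, z forward; pixel columns grow to the right and rows downward; lengths in m; the calibration is good to about 2 mm. A picture is of the moment at which its call begins. camera_info takes no time and is no camera call.
A pose or a line that the arm cannot do raises ctrl.Unreachable and nothing moves.
- ticket.close_job(): hands the job in; it is judged then, once.
Trained networks look in the newest picture that a camera, given by its name, has taken for a name from the list of things; names that differ only in an ending like _2 or _b are one class to them, and where a whole thing is asked for, a point or a joint stands for the part that bears it (a point fixed in the world has none). Each returns a list of dicts, best first, with "p" (0 to 1); they miss things now and then, are a little off and sometimes report something else, mostly with a low value. They report only what shows in the picture. A call takes as long as a camera call. They do not tell look-alikes from the thing itself.
- models.recognise(camera, target): "point" ([column, row] in pixels, amid what is visible of it).
- models.masks_of(camera, target): "mask" (384x512 bool, what is visible of it) and "point" ([column, row] in pixels, amid what is visible of it).
The state is a dict: "time": time; "qpos": joint angles; "qd": joint speeds; "tau": joint torques, N m; "tcp_pos": TCP position; "eef_rot": TCP orientation; "contact_force": force on the tool from outside, world axes, zero at the start; "wrist_torque": the same for the moment, N m; "width": finger opening in m; "gripper_force": force on a finger pad.
Only numpy, scipy, OpenCV 4.12 (cv2) and the standard library are available. Lean on these libraries where they do the work, as an engineer would, in place of code of your own. Each camera call takes 0.05 s, during which the arm holds its last target. There are 200 camera calls.

TASK

Clamp the circuit board in its fixture: with a fingertip push the swing bar round over the edge of the board until it meets its stop, and then, with repeated fingertip strokes against its wings, spin the loose wing nut clockwise (seen from above) down its stud until it is fully home on the bar and turns no further. Only push: do not pinch the bar or the nut between the fingers, do not shift or lift the board, and leave the things lying round the fixture where they are.

Things in the scene. Friction and masses are not known exactly. Their poses are not given: they have to be found in the camera images.
- fixture: The fixed board fixture: grey base plate 140 (x) x 230 (y) x 12 mm; origin at the centre of its underside on the bench; at yaw 0 x points away from the robot, y left. The board lies in low corner keepers on its +y half (centre y +47 mm); the nut's stud stands at x 0, y -75 mm. A stop pin, 7 mm thick, top at z 38 mm, stands at x 9.5, y -30 mm.
- stud_seat (a point): Point on the vertical stud axis at the top of the swing bar, 41 mm above the bench, where the underside of the fully run-down wing nut sits; axes as the fixture. The stud is 8 mm thick, its top 29 mm above this point.
- backplate (a point): Top centre of the near face of the fixture's upright backplate: 35 mm beyond the stud axis (fixture +x), 78 mm above the bench; plate 80 mm long in y, 8 mm thick. It keeps a fingertip from circling the nut: work on the near side and the two flanks. Axes as the fixture.
- wing_nut (a joint): Angle of the steel wing nut, rad: 0 = backed off, grows clockwise seen from above, hard end at 9.0 = fully home on the bar. It sinks 0.7 mm per rad, from 6.3 mm above stud_seat at 0. At value q the wings lie at angle -q (about z up) from the fixture's x axis. It stays where it is left, turns at about 1.5 N on a wing, and cannot come off the stud.
- nut_mid (a point): Point on the nut's axis half-way up the wings, 15 mm above the nut's underside; x along the wings, turns and sinks with the nut. Two opposite upright wings, 64 mm over the tips, 7 mm thick, reaching from 4 to 26 mm above the nut's underside; hub 24 mm in diameter, 15 mm high.
- swing_bar (a joint): Angle of the dark steel clamp bar that pivots about the stud under the nut, rad: 0 = parked, pointing to fixture -x (toward the robot); grows clockwise seen from above; hard end 1.571 = at the stop pin, pointing to fixture +y with its toe over the board's edge. It stays where it is left; about 1.5 N at 65 mm from the stud moves it.
- bar_end (a point): Centre of the bar's free end, above its black rubber toe, 35 mm above the bench (mid height of the bar), 85 mm from the stud axis; its -x axis points outward along the bar. The bar is 12 mm wide and 10 mm high (30 to 40 mm above the bench) and reaches 90 mm from the stud; the board's parts reach up to 28 mm above the bench.
- board: The loose green circuit board, 61 x 91 mm, about 12 mm high with its parts, lying in the fixture with its underside 16 mm above the bench; origin at the centre of its underside.
- cup_nuts: Bystander: small black cup 54 mm wide, 26 mm high, right of the fixture; origin at the centre of its underside.
- cup_screws: Bystander: small white cup 58 mm wide, 26 mm high, just before the left half of the fixture; origin at the centre of its underside.
- kapton_roll: Bystander: amber tape roll 62 mm wide, 19 mm high, behind the fixture; origin at the centre of its underside.
- hex_key: Bystander: black hex key 28 x 77 x 4 mm, lying behind the fixture; origin at the centre of its underside.
- driver_red: Bystander: screwdriver with a red handle, 178 mm long, 20 mm thick, lying right of the fixture; origin at the centre of its underside.
- multimeter: Bystander: orange multimeter 150 x 76 x 40 mm, at the back left; origin at the centre of its underside.
Mind the look-alikes: they are no part of the job. There is more than one size of the board; the one meant has the size given above.

How it is judged:
By the outcome, as a careful person would: the job done as asked, in the order asked, and still so for the second after the job is handed in, with the robot touching nothing.
It also fails if it takes over 58 s, if anything falls off the work surface, if the arm or the gripper's body presses on something with over 40 N, if the wrist force passes 120 N, or if a joint passes its speed limit or range.

## Working session

There is one attempt and no reset: what is moved stays moved. The work goes in short steps, each a Python script; the robot and the scene stay as the last script left them, time stands still between calls to the robot, and variables do not carry over. Pictures are saved under pics/ and viewed, at most 10 in all, crops included, and the job is handed in when it is done.

```bash
ls; mkdir -p pics
python3 - <<'E'
from station import ctrl, get_state, vision, ticket, models
import cv2,numpy as np
s=get_state();print(s['time'],s['tcp_pos'],s['eef_rot'],s['width'],ctrl.pinch_z)
for c in ('scene','top'):
    im,d=vision.grab_frame(c);cv2.imwrite(f'pics/{c}0.png',im);np.save(f'pics/{c}0.npy',d)
    i=vision.camera_info(c);print(c,i['mtx'],i['dist_coeffs'],-i['R'].T@i['t'])
    for t in ('fixture','wing_nut','swing_bar','board'):
        print(t,[(r['point'],round(r['p'],2)) for r in models.recognise(c,t)])
print(get_state()['time'])
E
```

```text
pics
0.0 [ 0.20449195 -0.59001218  0.2011412 ] [-8.70317582e-04  9.86106047e-01  1.66114657e-01 -1.67934571e-04] 0.08564938385711385 -0.0187
scene [[349.64771113   0.         255.62268595]
 [  0.         349.64771113 196.10955921]
 [  0.           0.           1.        ]] [-0.0670857  0.         0.         0.         0.       ] [ 0.06299622 -0.48712422  0.61729488]
fixture [([267.1, 233.4], 0.66)]
wing_nut [([282.5, 227.8], 0.78), ([212.2, 161.8], 0.33)]
swing_bar [([271.3, 245.5], 0.51)]
board [([240.1, 221.2], 0.93), ([262.9, 306.8], 0.79), ([360.2, 205.3], 0.74), ([266.7, 233.3], 0.74), ([356.6, 290.6], 0.44)]
top [[377.64352773   0.         259.4344322 ]
 [  0.         377.64352773 190.66924083]
 [  0.           0.           1.        ]] [-0.00370061  0.          0.          0.          0.        ] [ 0.37777769 -0.13182633  0.94656475]
fixture [([275.8, 217.4], 0.67)]
wing_nut [([299.5, 212.2], 0.62)]
swing_bar [([295.2, 238.8], 0.63), ([277.2, 215.9], 0.6), ([299.0, 213.2], 0.38)]
board [([318.9, 286.5], 0.98), ([336.5, 123.7], 0.72), ([246.9, 211.1], 0.61), ([300.1, 182.4], 0.36)]
0.5
```

Run:
```python
import cv2,numpy as np
a=cv2.imread('pics/top0.png');cv2.imwrite('pics/top0b.png',cv2.resize(a,(800,600),interpolation=cv2.INTER_CUBIC))
s=cv2.imread('pics/top0.png')[140:290,190:390]
cv2.imwrite('pics/top0c.png',cv2.resize(s,(800,600),interpolation=cv2.INTER_CUBIC))
```

```text
(no output)
```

View pics/top0.png

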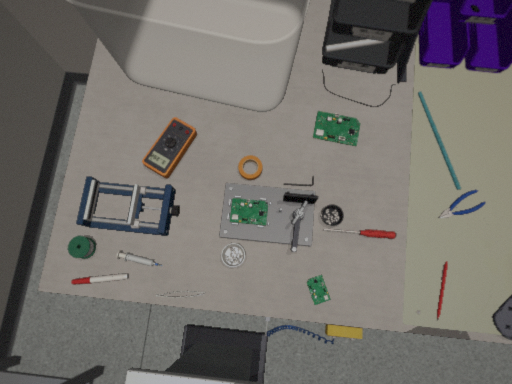

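View pics/top0c.png

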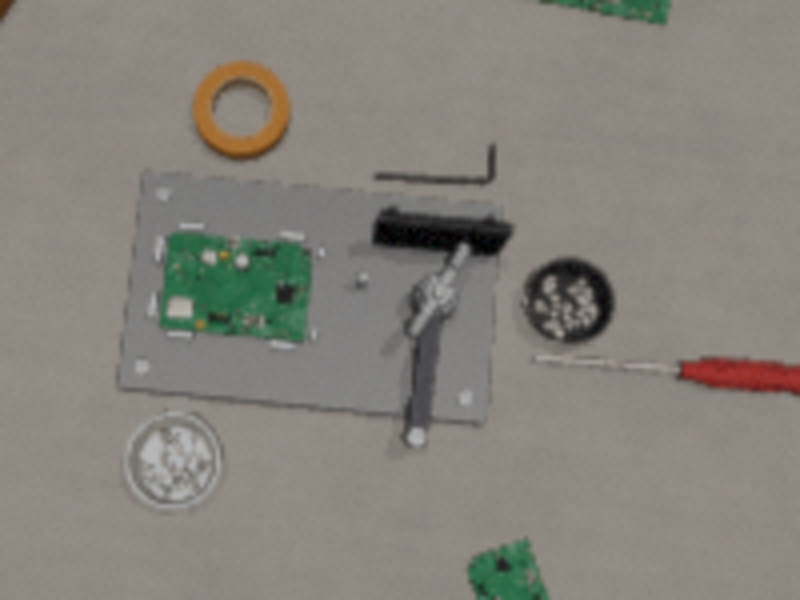

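View pics/scene0.png

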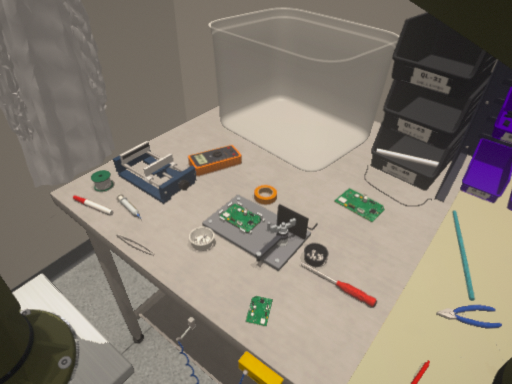

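The target fixture is at about (267,213) in the top view, with its board at (249,211). The other boards, at (337,128) and (318,289), are loose look-alikes. The bar runs from the stud at (299,214) to its end at (294,249), so it is parked. The nut's wings tilt up and to the right, so q is about 0.5. Next I fit the fixture pose and check it with an overlay.

```bash
cat > h.py <<'E'
import numpy as np,cv2
from scipy.optimize import least_squares
from station import ctrl,get_state,vision,ticket,models
def proj(c,P):
    i=vision.camera_info(c)
    return cv2.projectPoints(np.asarray(P,float).reshape(-1,1,3),cv2.Rodrigues(np.array(i['R']))[0],np.array(i['t'],float),np.array(i['mtx']),np.array(i['dist_coeffs'],float))[0][:,0]
def fw(p,L):  # fixture -> world
    L=np.atleast_2d(np.asarray(L,float));c,s=np.cos(p[2]),np.sin(p[2])
    return np.c_[p[0]+c*L[:,0]-s*L[:,1],p[1]+s*L[:,0]+c*L[:,1],L[:,2]]
E
python3 - <<'E'
from h import *
px=np.array([[145,170],[502,200],[485,423],[120,388],[363,276],[418,438]])/4+[190,140]-.4
L=[[.07,.115,.012],[.07,-.115,.012],[-.07,-.115,.012],[-.07,.115,.012],[.0095,-.03,.038],[-.085,-.075,.04]]
f=lambda p:(proj('top',fw(p,L))-px).ravel()
r=least_squares(f,[.45,-.1,0],loss='soft_l1');p=r.x;print(p,r.fun.reshape(-1,2).round(1).tolist())
np.save('p.npy',p)
out=[]
for c,(x,y,w,h) in (('top',(205,170,120,90)),('scene',(195,185,130,97))):
    k=6 if c=='top' else 5
    a=cv2.imread(f'pics/{c}0.png')[y:y+h,x:x+w];S=400/w
    a=cv2.resize(a,None,fx=S,fy=S,interpolation=cv2.INTER_CUBIC)
    def pl(P,col):
        q=((proj(c,fw(p,P))-[x,y]+.5)*S*8).astype(int);cv2.polylines(a,[q],False,col,1,16,3)
    pl([L[i] for i in (0,1,2,3,0)],(0,0,255))
    pl([[0,-.075,.012],[0,-.075,.070]],(255,255,0)); pl([[0.0095,-.03,.012],[.0095,-.03,.038]],(255,0,255))
    pl([[-.09,-.081,.04],[0,-.081,.04],[0,-.069,.04],[-.09,-.069,.04],[-.09,-.081,.04]],(0,255,255))
    pl([[.035,-.035,.078],[.035,-.115,.078]],(0,255,0))
    q=.5;u=np.array([np.cos(q),-np.sin(q)])*.032
    z=.041+6.3e-3-.7e-3*q+.026;pl([[u[0],-.075+u[1],z],[-u[0],-.075-u[1],z]],(0,128,255))
    out.append(a[:298])
cv2.imwrite('pics/ov.png',np.hstack(out))
print(fw(p,[0,-.075,0]))
E
```

```text
[ 0.5480596  -0.12908506  0.00709976] [[-0.5, -0.2], [-0.1, 0.8], [0.5, 0.1], [-1.0, -0.3], [-0.1, -0.1], [1.6, -0.1]]
[[ 0.54859208 -0.20408317  0.        ]]
```

View pics/ov.png

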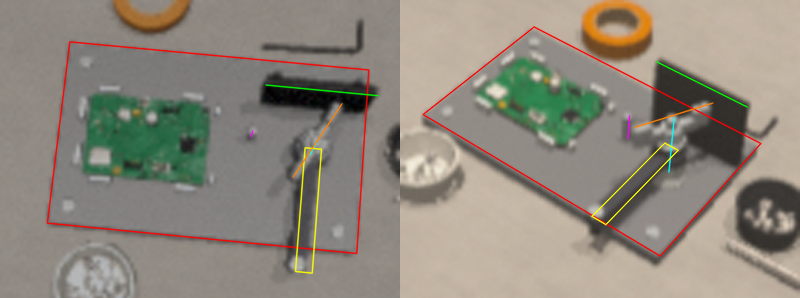

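The model fits to about 1 px. The bar sits a few hundredths of a rad off 0, so I drop its end point from the fit. Next is the bar push.

```bash
cat >> h.py <<'E'
import os
if os.path.exists('p.npy'): p=np.load('p.npy')
def Q(): return np.array([0,np.cos(p[2]/2),np.sin(p[2]/2),0])
def W(x,y,z): # mm about the stud, fixture axes -> world
    return fw(p,[x/1e3,-.075+y/1e3,z/1e3])[0]
def go(x,y,z,v=.15): ctrl.movel(W(x,y,z),max_speed=v)
def st(msg=''):
    s=get_state();print(msg,round(s['time'],2),(fw([0,0,-p[2]],s['tcp_pos']-W(0,0,0))[0]*1e3).round(1),np.round(s['contact_force'],1),flush=True);return s
E
python3 - <<'E'
from h import *
px=np.array([[145,170],[502,200],[485,423],[120,388],[363,276]])/4+[190,140]-.4
L=[[.07,.115,.012],[.07,-.115,.012],[-.07,-.115,.012],[-.07,.115,.012],[.0095,-.03,.038]]
p2=least_squares(lambda p:(proj('top',fw(p,L))-px).ravel(),p,loss='soft_l1').x;print(p2);np.save('p.npy',p2);p[:]=p2
st('start');ctrl.close_gripper();s=st('closed');print(s['width'])
ctrl.movep(W(-60,-48,110),Q());st('over')
go(-60,-48,34);st('down')
go(-60,-25,34);st()
go(-60,0,34);st()
E
```

```text
[ 0.54820852 -0.12974554  0.01168309]
start 0.5 [-348.8 -381.7  201.9] [-0.4 -0.2  0.1]
closed 1.27 [-348.8 -381.7  202. ] [ 0.2  0.2 -0.5]
-2.313334650512194e-05
over 2.92 [-60.4 -49.4 110.2] [ 0.4  0.4 -0. ]
down 3.58 [-59.8 -48.6  34.4] [0.  0.7 0.1]
 3.88 [-59.1 -24.3  35.1] [ 0.   0.3 -0. ]
 4.19 [-59.6   0.1  34.5] [-0.4 -0.7  0.1]
```

Run:
```python
from h import *
for x,y in ((-53,28),(-38,47),(-24,56)): go(x,y,33.5);st()
for x in np.arange(-20,0,1.5):
    go(x,58,33.5,.05);f=st()['contact_force']
    if np.hypot(f[0],f[1])>8: break
im,_=vision.grab_frame('top');cv2.imwrite('pics/bar.png',cv2.resize(im[170:260,205:325],(800,600),interpolation=cv2.INTER_CUBIC))
```

```text
4.53 [-52.7  27.9  33.6] [0.2 0.6 0. ]
 4.84 [-37.7  46.8  33.5] [-1.   0.4  0.2]
 5.1 [-23.8  55.7  33.4] [ 0.2 -0.2 -0.1]
 5.35 [-20.2  57.7  33.5] [-0.4 -0.3  0.6]
 5.6 [-18.5  57.8  33.5] [-0.3  0.1  0.1]
 5.85 [-16.9  58.   33.5] [ 0.1  0.3 -0.2]
 6.1 [-15.4  58.   33.5] [ 0.7 -0.3  0.2]
 6.35 [-13.9  58.   33.5] [-0.2  0.5 -0.2]
 6.6 [-12.4  58.   33.5] [0.3 0.3 0.5]
 6.85 [-10.9  58.   33.5] [ 0.5 -0.1 -0.7]
 7.1 [-9.4 58.  33.5] [ 0.4 -0.2 -0.3]
 7.35 [-7.9 58.  33.5] [ 0.9 -0.1 -0.3]
 7.6 [-6.4 58.  33.5] [0.4 1.  1.3]
 7.85 [-4.9 58.  33.5] [-0.3 -0.9 -0.1]
 8.1 [-3.4 58.  33.5] [1.  0.3 0. ]
 8.35 [-1.9 58.  33.5] [-0.  -0.3  0. ]
 8.6 [-0.4 58.  33.5] [ 0.3  0.7 -0.5]
```

View pics/bar.png

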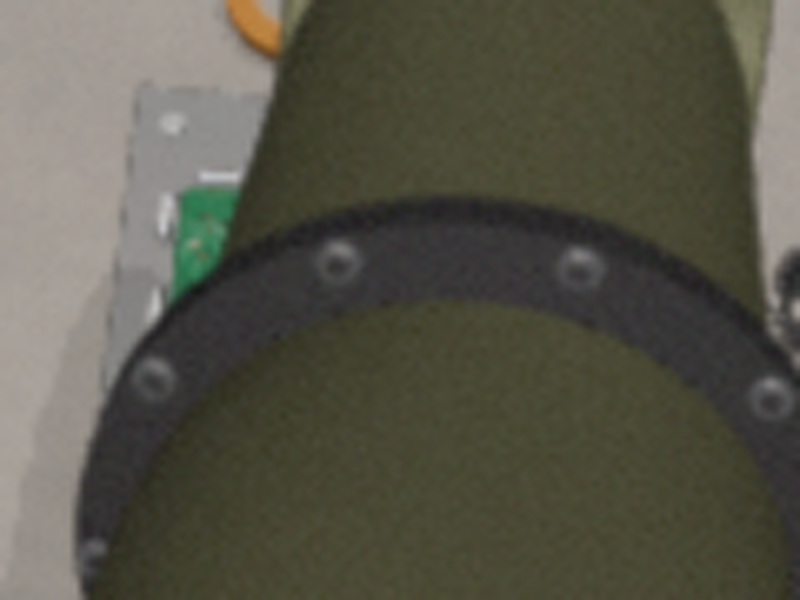

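The arm hides the fixture in the top view, so I look with the scene camera.

Run:
```python
from h import *
im,_=vision.grab_frame('scene');cv2.imwrite('pics/bar2.png',cv2.resize(im[170:285,185:338],(800,600),interpolation=cv2.INTER_CUBIC))
```

```text
(no output)
```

View pics/bar2.png

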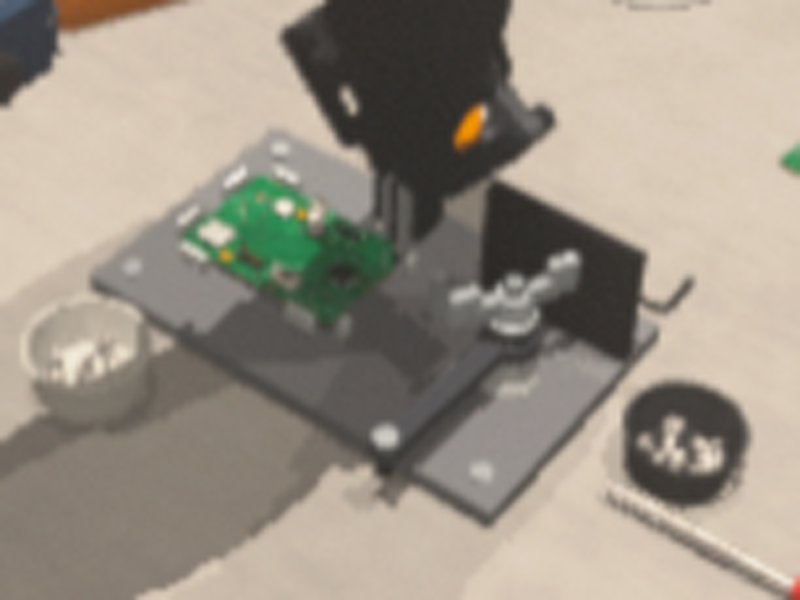

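Run:
```python
from h import *
S=800/153
s=get_state();print(s['tcp_pos'],s['width'],s['eef_rot'])
for n,P in (('tcp',s['tcp_pos']),('pin',W(9.5,45,38)),('pinfoot',W(9.5,45,12)),('barend',W(-85,0,40)),('seat',W(0,0,41)),('studtop',W(0,0,70))):
    print(n,(proj('scene',P)[0]-[185,170])*S)
```

```text
[ 0.54790654 -0.14677405  0.03349026] 0.00029613973018778345 [ 1.28935699e-05  9.99982918e-01  5.84496849e-03 -6.99186005e-06]
tcp [403.87655402 278.26316221]
pin [440.3764872  271.31141082]
pinfoot [437.91761484 311.61679034]
barend [397.05382992 442.85088986]
seat [512.13389515 322.80435622]
studtop [516.84254694 275.44248087]
```

Run:
```python
from h import *
im,d=vision.grab_frame('scene');i=vision.camera_info('scene')
v,u=np.mgrid[180:260,230:300];z=d[180:260,230:300].ravel()
n=cv2.undistortPoints(np.c_[u.ravel(),v.ravel()].astype(np.float32).reshape(-1,1,2),np.array(i['mtx']),np.array(i['dist_coeffs'],float))[:,0]
P=(np.c_[n*z[:,None],z]-i['t'])@np.array(i['R']);P=P[z>0]
L=fw([0,0,-p[2]],P-W(0,0,0))*1e3
m=(abs(L[:,0])<40)&(abs(L[:,1]-58)<35)&(L[:,2]>17)
for a in range(16,120,6):
    k=m&(L[:,2]>=a)&(L[:,2]<a+6)
    if k.any():print(a,k.sum(),L[k].min(0).round(),L[k].max(0).round())
cv2.imwrite('pics/tip.png',cv2.resize(im[190:250,235:315],(800,600),interpolation=cv2.INTER_CUBIC))
```

```text
16 108 [-40.  31.  17.] [34. 93. 22.]
22 13 [-40.  29.  22.] [35. 85. 27.]
28 17 [ 4. 26. 28.] [33. 48. 34.]
34 19 [ 3. 24. 35.] [33. 48. 40.]
40 10 [32. 24. 40.] [33. 39. 46.]
46 12 [31. 24. 46.] [33. 39. 52.]
52 10 [31. 25. 53.] [33. 40. 57.]
58 13 [-8. 26. 58.] [34. 52. 64.]
64 23 [-13.  25.  64.] [35. 63. 70.]
70 34 [-14.  24.  71.] [35. 71. 76.]
76 42 [-15.  23.  76.] [39. 71. 82.]
82 27 [-14.  43.  83.] [ 4. 68. 88.]
88 22 [-14.  44.  88.] [ 0. 69. 93.]
94 19 [-14.  44.  95.] [ -6.  69. 100.]
100 22 [-15.  31. 100.] [ -7.  81. 106.]
106 34 [-16.  28. 106.] [ -6.  88. 112.]
112 78 [-16.  23. 112.] [  8.  91. 118.]
118 55 [-15.  23. 118.] [ 10.  91. 124.]
```

View pics/tip.png

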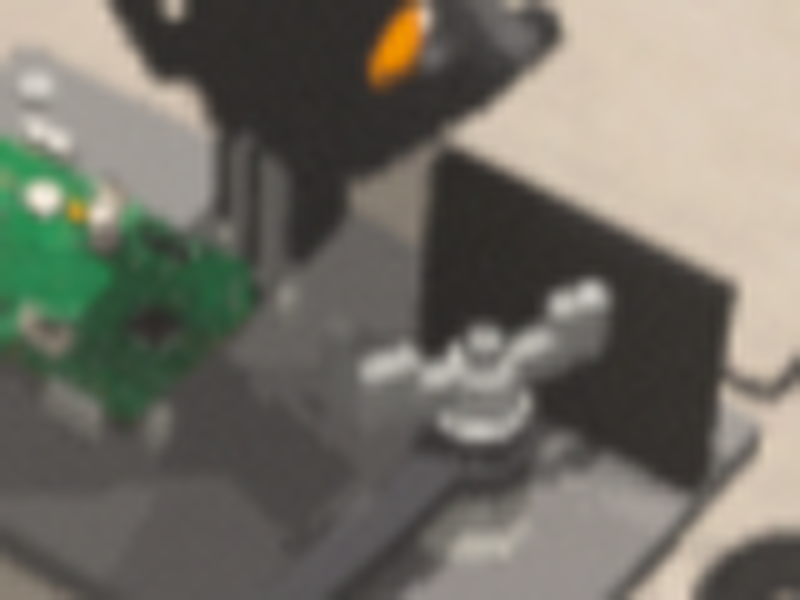

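In depth the fingertip ends about 60 mm above the bench, but the TCP reads 33 mm, so it passed over the bar without touching it. I measure the offset with a guarded touch on the empty base plate.

Run:
```python
from h import *
go(-40,42,33.5);st()
z=33.5
go(-40,42,20,.1);f=st()['contact_force']
z=20
while z>-22 and abs(f[2])<5:
    z-=2; go(-40,42,z,.05);f=st()['contact_force']
go(-40,42,z+6,.1);st()
```

```text
9.18 [-39.9  41.7  33.8] [ 0.7 -0.6 -0.1]
 9.47 [-39.8  42.7  19.5] [0.2 0.1 0.4]
 9.72 [-39.8  42.1  18.1] [-0.4 -0.1  0.1]
 9.97 [-40.  42.  16.] [-0.8 -0.6 -0.2]
 10.22 [-40.1  42.   13.9] [-0.3  0.4  0.3]
 10.47 [-40.1  42.   11.9] [0.3 0.1 0.4]
 10.72 [-40.1  42.    9.9] [-0.4 -0.3  0.3]
 10.97 [-40.1  42.    7.9] [ 0.6 -0.4 -0.1]
 11.22 [-40.1  42.    5.9] [0.  0.4 0.2]
 11.47 [-40.1  42.    3.9] [-0.5  0.7  0.9]
 11.72 [-40.1  42.    1.9] [-0.7  0.2 -0.2]
 11.97 [-40.1  42.   -0.1] [ 0.1  0.2 -0.7]
 12.22 [-39.7  41.9  -1.6] [-0.9 -0.2  6. ]
 12.47 [-39.7  41.9   4.4] [-0.1  0.  -0.1]
```

The tip actually sits about 13 mm above the reported TCP. I correct for that and repeat the bar push.

```bash
cat >> h.py <<'E'
OFF=13
def go(x,y,z,v=.15): ctrl.movel(W(x,y,z-OFF),max_speed=v)   # z = true tip height
E
python3 - <<'E'
from h import *
go(-60,30,60,.25);go(-60,-48,60,.25);go(-60,-48,33,.2);st('down')
for x,y in ((-60,-20),(-59,5),(-52,30),(-38,48),(-25,57)): go(x,y,33);st()
n=0
for x in np.arange(-20,0,2):
    go(x,58,33,.06);f=st()['contact_force']
    if np.hypot(f[0],f[1])>8: break
im,_=vision.grab_frame('scene');cv2.imwrite('pics/bar3.png',cv2.resize(im[170:285,185:338],(800,600),interpolation=cv2.INTER_CUBIC))
E
```

```text
down 13.55 [-60.8 -46.   19. ] [-0.8 -0.1  0.2]
 13.88 [-59.2 -18.7  20.9] [-0.1 -0.   0.2]
 14.2 [-58.6   5.2  20.4] [ 0.4 -0.4  0. ]
 14.53 [-51.7  29.9  20.1] [ 0.2 -0.2 -0.4]
 14.82 [-37.7  47.8  20. ] [ 0.1 -0.6  0.3]
 15.08 [-24.9  56.7  20. ] [-0.4 -1.   0.1]
 15.33 [-20.1  57.5  20. ] [-0.6  0.4 -0.6]
 15.58 [-18.   57.9  20. ] [ 0.9 -0.2 -1. ]
 15.83 [-15.8  58.   20. ] [-1.1  0.1  0.3]
 16.08 [-13.8  58.   20. ] [-0.1  0.1  0.5]
 16.33 [-11.8  58.   20. ] [-0.2  0.2  0.2]
 16.58 [-9.9 58.  20. ] [ 0.5 -0.1 -0.6]
 16.83 [-7.8 58.  20. ] [ 1.1 -1.  -0.9]
 17.08 [-5.8 58.  20. ] [-0.7  0.4  0.1]
 17.33 [-3.9 58.  20. ] [-0.1 -0.  -0.5]
 17.58 [-1.9 58.  20. ] [ 0.4 -0.5  0.6]
```

View pics/bar3.png

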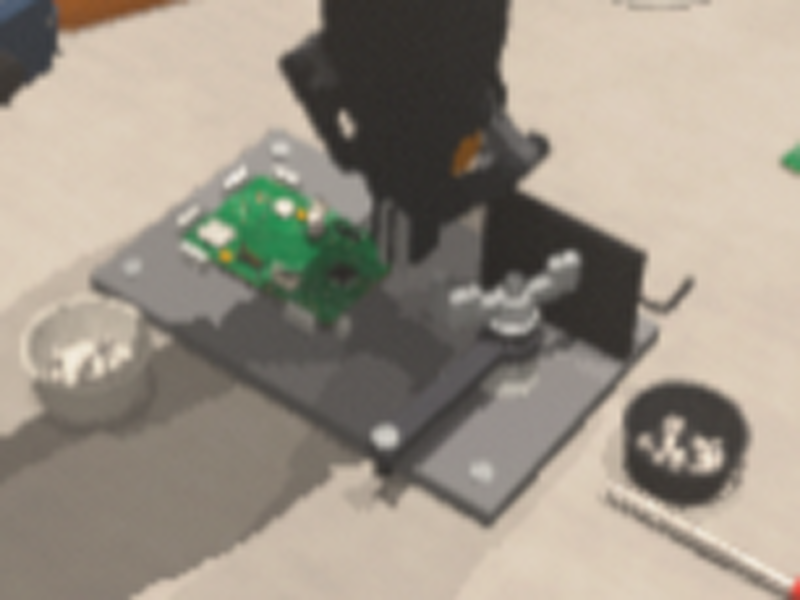

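The bar still has not moved. The earlier touch was probably the gripper body on a wing top (72.7 − 0.8 ≈ 72 mm), not the tip on the plate. The picture and the depth both put the tip 20–25 mm above the TCP. I retouch at a spot clear of the nut.

Run:
```python
from h import *
def g(x,y,z,v): ctrl.movel(W(x,y,z),max_speed=v)
g(-57,65,20,.2);g(-57,65,2,.1);f=st()['contact_force'];z=2
im,d=vision.grab_frame('scene');cv2.imwrite('pics/tip2.png',cv2.resize(im[190:265,225:325],(800,600),interpolation=cv2.INTER_CUBIC))
while z>-20 and abs(f[2])<5:
    z-=2; g(-57,65,z,.05);f=st()['contact_force']
g(-57,65,z+6,.1)
```

```text
18.39 [-56.7  65.1   1.6] [-0.2 -0.6 -0.1]
 18.69 [-56.8  65.    0.2] [ 0.1 -0.7 -0. ]
 18.94 [-57.  65.  -2.] [0.2 0.3 0.2]
 19.19 [-57.1  65.   -4.1] [-0.5 -0.6 -0.3]
 19.44 [-57.1  65.   -6.2] [ 0.7  0.3 -0.2]
 19.69 [-57.1  65.   -8.1] [-0.5  0.5 -0.3]
 19.94 [-57.1  65.  -10.1] [-0.1  0.2  0.3]
 20.19 [-57.1  65.  -12.1] [-0.6  0.5  0.9]
 20.44 [-57.1  65.  -14.1] [-0.8 -0.3  0.4]
 20.69 [-57.1  65.  -16.1] [ 0.  -0.6 -0.3]
 20.94 [-56.8  64.9 -17.2] [-2.6  0.  11. ]
```

View pics/tip2.png

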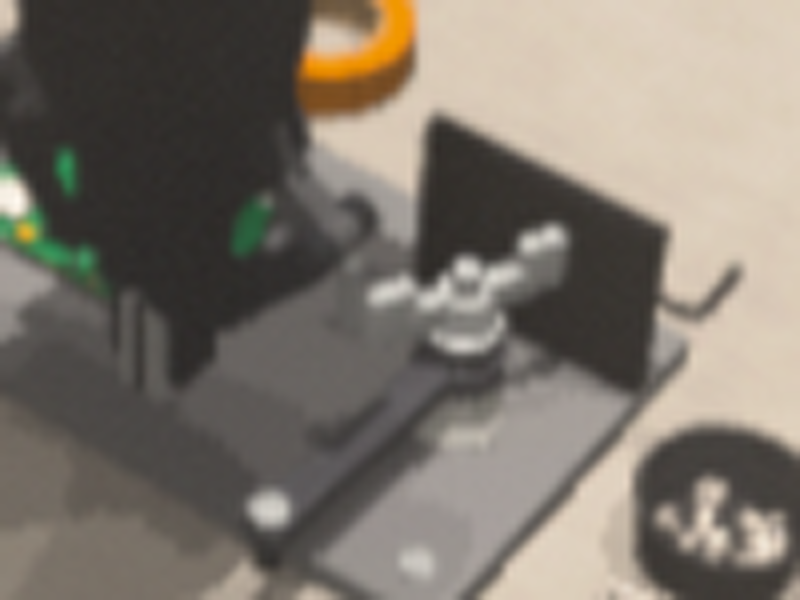

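Contact on the plate came at TCP −16.5 mm, so the true tip is 28 mm above the reported TCP, which agrees with the depth. I redo the bar push at the correct height.

```bash
sed -i 's/^OFF=13/OFF=28/' h.py
python3 - <<'E'
from h import *
go(-64,55,58,.25);go(-64,-40,58,.3);go(-60,-40,35,.2);st('down')
for x,y in ((-60,-15),(-59,5),(-52,30),(-38,48),(-25,57)): go(x,y,35);f=st()['contact_force']
for x in np.arange(-20,-3,2):
    go(x,58,35,.08);f=st()['contact_force']
    if np.hypot(f[0],f[1])>8: break
E
```

```text
down 22.25 [-60.8 -37.9   5.8] [-0.1  1.1  0.5]
 22.57 [-59.5 -13.6   7.7] [ 0.7 -0.6 -0.2]
 22.85 [-58.7   5.    7.4] [0.2 0.5 0.3]
 23.18 [-52.   29.8   7. ] [-0.4 -0.7 -0.2]
 23.48 [-38.   47.7   6.9] [-0.4 -0.6  0.5]
 23.73 [-25.   56.6   6.9] [ 0.1 -0.6 -0.2]
 23.98 [-20.1  57.6   7. ] [ 0.7 -0.3  0.1]
 24.23 [-18.   57.8   7. ] [-1.   0.2 -0.2]
 24.48 [-17.7  57.9   6.7] [-5.7 -0.2  3.2]
 24.73 [-17.7  57.9   6.5] [-9.  -0.6  5.7]
```

The bar met its stop at x −17.7 mm with 9 N, where −17 was expected. Next is the first nut stroke, then a numeric check of the wing angle from the scene mask.

```bash
cat >> h.py <<'E'
def stroke(a,b,R=32,z=50,step=22,v=.15):
    n=int(np.ceil(abs(a-b)/step))
    for t in np.radians(np.linspace(a,b,n+1)): go(R*np.cos(t),R*np.sin(t),z,v)
    st('stroke end')
def up(): 
    x,y=(fw([0,0,-p[2]],get_state()['tcp_pos']-W(0,0,0))[0]*1e3)[:2]; go(x,y,82,.25)
def over(a,R,z=50): 
    t=np.radians(a);go(R*np.cos(t),R*np.sin(t),82,.3);go(R*np.cos(t),R*np.sin(t),z,.2)
def nutq(fn=None):  # best wing axis angle from the scene mask
    im,_=vision.grab_frame('scene');ms=models.masks_of('scene','wing_nut')
    if fn: cv2.imwrite(fn,im)
    c=proj('scene',W(0,0,58))[0]
    ms=[m for m in ms if np.hypot(*(np.array(m['point'])-c))<15]
    if not ms: print('no mask');return
    M=ms[0]['mask'];res=[]
    for q in np.arange(0,9.01,.05):
        A=np.zeros(M.shape,np.uint8);z0=47.3-.7*q
        e=np.array([np.cos(-q),np.sin(-q)]);n=np.array([-e[1],e[0]])
        for s in (1,-1):
            pts=[W(*(e*s*r+n*h),z0+zz) for r in (8,32) for h in (-3.5,3.5) for zz in (4,26)]
            cv2.fillConvexPoly(A,cv2.convexHull(proj('scene',pts).round().astype(np.int32)),1)
        t=np.linspace(0,6.28,16);pts=[W(12*np.cos(a),12*np.sin(a),z0+zz) for a in t for zz in (0,15)]
        cv2.fillConvexPoly(A,cv2.convexHull(proj('scene',pts).round().astype(np.int32)),1)
        A=A>0;res.append(((A&M).sum()/(A|M).sum(),q))
    res.sort(reverse=True);print('p',ms[0]['p'],M.sum(),[(round(i,2),round(q,2),round(np.degrees(-q)%180)) for i,q in res[:6]])
E
python3 - <<'E'
from h import *
go(-30,58,35,.2);go(-30,58,82,.25);nutq()
over(225,40);stroke(225,95);up();nutq('pics/s1.png')
print([(np.round(m['point']),round(m['p'],2)) for m in models.recognise('scene','bar_end')+models.recognise('scene','swing_bar')],proj('scene',W(0,85,40)),proj('scene',W(-85,0,40)),proj('scene',W(0,50,40)))
E
```

```text
p 0.69 174 [(np.float64(0.6), np.float64(3.5), 159), (np.float64(0.6), np.float64(6.65), 159), (np.float64(0.59), np.float64(3.45), 162), (np.float64(0.59), np.float64(6.6), 162), (np.float64(0.59), np.float64(3.4), 165), (np.float64(0.58), np.float64(3.35), 168)]
stroke end 27.93 [-2.7 31.8 21.9] [ 0.6 -0.2  0.2]
p 0.44 144 [(np.float64(0.59), np.float64(5.3), 56), (np.float64(0.59), np.float64(5.35), 53), (np.float64(0.59), np.float64(2.15), 57), (np.float64(0.58), np.float64(8.4), 59), (np.float64(0.58), np.float64(8.5), 53), (np.float64(0.58), np.float64(8.45), 56)]
[(array([265., 226.]), 0.79), (array([266., 226.]), 0.7)] [[253.33787595 216.27267322]] [[260.93654497 254.69523269]] [[265.19126901 222.59512914]]
```

The wing axis measures about 55° against 54° predicted, and the bar points to +y. Strokes 2 and 3 next.

Run:
```python
from h import *
for k in range(2):
    over(285,35);stroke(285,95,z=49 if k==0 else 47);up();nutq();st()
```

```text
stroke end 31.58 [-2.7 31.8 20.9] [ 0.1  0.4 -1.4]
p 0.72 143 [(np.float64(0.57), np.float64(8.4), 59), (np.float64(0.56), np.float64(8.35), 62), (np.float64(0.55), np.float64(8.5), 53), (np.float64(0.54), np.float64(8.45), 56), (np.float64(0.53), np.float64(5.3), 56), (np.float64(0.53), np.float64(8.3), 64)]
 31.97 [-3.2 31.5 53.9] [-0.   0.7 -0.5]
stroke end 35.15 [-2.7 31.7 19. ] [ 0.3  0.  -0.3]
no mask
 35.54 [-3.3 31.4 53.8] [ 0.8 -0.3 -0.2]
```

Run:
```python
from h import *
over(285,35,47);stroke(285,258,z=47)
for a in np.arange(255,215,-3):
    t=np.radians(a);go(32*np.cos(t),32*np.sin(t),47,.08);print(a,end=' ');f=st()['contact_force']
    if np.hypot(f[0],f[1])>9: break
```

```text
stroke end 36.99 [ -6.8 -31.4  19.2] [0.7 0.7 0.9]
255  37.24 [ -8. -31.  19.] [ 0.5 -0.5  0.2]
252  37.49 [ -9.9 -30.5  19. ] [ 1.1  0.1 -0.2]
249  37.74 [-11.7 -29.8  19. ] [ 1.  -0.5 -0.4]
246  37.99 [-13.2 -29.2  19. ] [0.  0.3 0.2]
243  38.24 [-14.7 -28.5  19. ] [ 0.1 -0.6  0.3]
240  38.49 [-16.2 -27.6  19. ] [ 0.6 -0.6 -0.2]
237  38.74 [-17.6 -26.8  19. ] [ 0.8 -0.6  0.2]
234  38.99 [-18.1 -26.4  19.2] [ 4.  -2.4 -1. ]
231  39.24 [-18.3 -26.1  19.5] [ 5.9 -4.5 -1.9]
228  39.49 [-18.6 -26.   19.7] [ 8.8 -6.7 -3.8]
```

A hard end at the predicted angle, within error. I back off, retreat clear and verify with the last view.

Run:
```python
from h import *
go(-10,-36,47,.15);go(-10,-40,85,.25);go(-120,-130,140,.4);st()
nutq()
a,_=vision.grab_frame('top');b,_=vision.grab_frame('scene')
A=cv2.resize(a[170:260,205:325],(400,300),interpolation=cv2.INTER_CUBIC);B=cv2.resize(b[200:245,255:315],(400,300),interpolation=cv2.INTER_CUBIC)
B2=cv2.resize(b[185:275,195:315],(400,300),interpolation=cv2.INTER_CUBIC)
q=9.0;z=67
for s in (1,-1):
    t=proj('scene',W(s*32*np.cos(q),-s*32*np.sin(q),z))[0];cv2.circle(B,tuple(((t-[255,200]+.5)*400/60).astype(int).tolist()),4,(0,0,255),1)
    t=proj('top',W(s*32*np.cos(q),-s*32*np.sin(q),z))[0];cv2.circle(A,tuple(((t-[205,170]+.5)*400/120).astype(int).tolist()),4,(0,0,255),1)
cv2.imwrite('pics/end.png',np.vstack([np.hstack([A,B]),np.hstack([B2,0*B2])]))
```

```text
40.58 [-121.6 -130.2  111.6] [ 0.8  0.8 -0.2]
no mask
```

View pics/end.png

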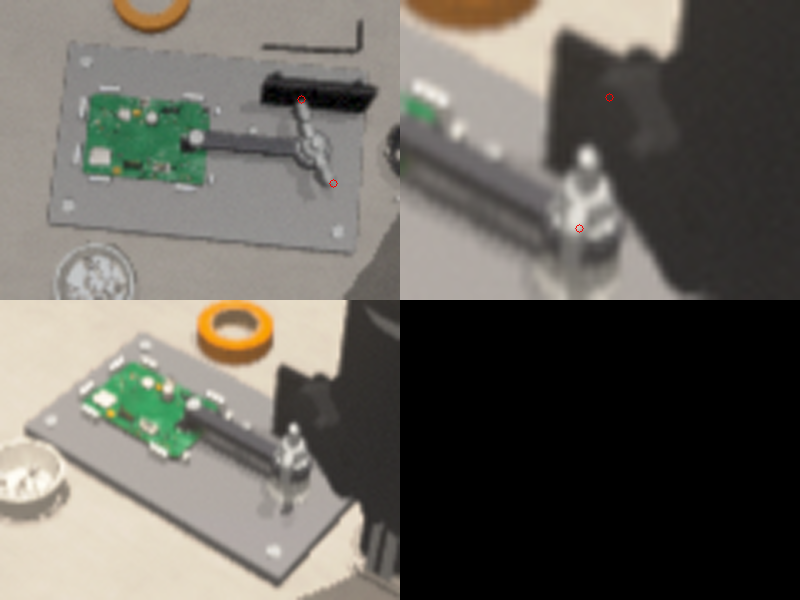

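The top view shows the bar pointing at fixture +y with its toe at (195,137) over the board's edge. The wing tips at (302,104) and (333,182) lie on the markers for q = 9.0, and the board, the white cup, the tape roll and the hex key are in place. The robot is clear, so I hand in.

```bash
python3 -c "
from station import ticket
print(ticket.close_job())"
```

```text
the job is handed in; nothing more can be done
None
```

The job is handed in at about 41 of the 58 s: the bar sits at its stop over the board's edge and the wing nut is run down to its hard end; the gripper body also touched something once at about 6 N, probably a wing, while I was finding the fingertip height.

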